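Lock the inspection cover with its quarter-turn fastener

ROBOT

A 6-joint arm with a two-finger parallel gripper is mounted at the origin on the work surface; the furniture and walls round the work are solid. World frame = base frame: x ahead of the robot, y to its left, z up, the work surface at z = 0. Lengths are in m, angles in rad, forces in N, time in s.
With the tool pointing down it reaches from about 0.275 to 0.75 m from the base axis. Payload 10.2 kg.
Tool frame: the origin (TCP) lies at the very end of the fingers, on their centre line; the grasp point (between the pads) lies behind it (env.grasp_offset is the z of the grasp point in the tool frame, in m); z points along the fingers, y is the line along which they close (so a half turn about z gives the same grasp; the last joint's range is limited). The gripper opens to 85 mm and grips with 20 to 120 N. Pads are 22 mm wide; open, the fingers measure 114 mm over their backs; the gripper's body (76 mm by 85 mm) begins 54 mm behind the grasp point. The pads swing forward as they close: fully open they stand 13 mm farther back than shut.
Start: joints at [1.12, 0.313, 1.498, -0, 1.331, -0.223], TCP at [0.119, 0.511, 0.231] pointing down, gripper open.
Joint ranges: [-2.94, 2.94], [-0.97, 2.17], [0.19, 2.56], [-1.23, 4.37], [0.02, 3.11], [-2.88, 2.88]. Speed limits (rad/s): [2.39, 2.39, 3.01, 3.14, 3.14, 3.14].

INTERFACE

Orientations are given as a rotation vector (axis times angle).
In Python, from rig import env gives the robot as it stands.
- The arm moves only by the shell command python3 -m jog 'ROWS' [FORCE]. ROWS is JSON, a list of rows, each a list of 7 numbers: the shift along the tool's x, y, z in mm, then the turn, a rotation vector about the tool's x, y, z in degrees, then the closure, from 0 (fully open) to 1 (shut). In form: [[x, y, z, rx, ry, rz, claw], ...]. A call has 1 to 10 rows; each row shifts and turns the commanded pose from where the row before left it, along the tool's axes as they then stand; what a row does not reach is not made up. A row lasts 1/8 s, in which the tool goes at most 62.5 mm and 10.7 degrees, less where a joint would pass 70% of its speed; a pose out of reach is approached as far as the arm can. A call with a gripper value outside its range is refused whole. The fingers move at their own pace and stop on an object; FORCE is the grip in N (left out, the last holds). Time passes only in rows, so rows that do not move let the fingers close. It gives the time, the measured TCP pose, the force, the opening and the grip force at its end, in the units of the state.
- env.get_obs(): the state, without advancing time (a new reading comes with each control period).
- env.capture(name): name is "scene" or "top"; returns (picture, depth): 420x560x3 uint8, blue, green, red; 420x560 float32, m along the optical axis (not along the pixel's ray), 0 where there is no reading.
- env.camera_params(name): a dict with "intrinsics" (3x3 intrinsics, pixels), "rvec" (rotation vector, rad) and "tvec" (3), from world to camera coordinates, as OpenCV has them. Camera axes: x right, y down, z forward; pixel columns grow to the right and rows downward; lengths in m; the calibration is good to about 2 mm. A picture is of the moment at which its call begins. camera_params takes no time and is no camera call.
- env.hand_in(): hands the job in; it is judged then, once.
Trained networks look in the newest picture that a camera, given by its name, has taken for a name from the list of things; names that differ only in an ending like _2 or _b are one class to them, and where a whole thing is asked for, a point or a joint stands for the part that bears it (a point fixed in the world has none). Each returns a list of dicts, best first, with "score" (0 to 1); they miss things now and then, are a little off and sometimes report something else, mostly with a low value. They report only what shows in the picture. A call takes as long as a camera call.
- env.search_frame(label, camera): "at" ([column, row] as shares, 0 to 1, of the picture: columns of its width, rows of its height, amid what is visible of it).
- env.pinpoint(label, camera): "at" ([column, row] as shares, 0 to 1, of the picture: columns of its width, rows of its height: a listed point, or the origin of a listed thing).
The state is a dict: "t": time; "joint_pos": joint angles; "joint_velocities": joint speeds; "joint_torque": joint torques, N m; "ee_pos": TCP position; "tcp_rot": TCP orientation; "contact_force": force on the tool from outside, world axes, zero at the start; "ft_torque": the same for the moment, N m; "finger_gap": finger opening in m; "grip_force": force on a finger pad.
Only numpy, scipy, OpenCV 4.12 (cv2) and the standard library are available. Lean on these libraries where they do the work, as an engineer would, in place of code of your own. Each camera call takes 0.05 s, during which the arm holds its last target. There are 200 camera calls.

TASK

The blue inspection cover of the grey housing is sprung slightly open. With the fingertips in the slot of its round fastener, press the cover down onto its seat and, keeping it down, turn the fastener a full quarter turn clockwise (yellow pointer from the red dot to the green dot) until the cover stays locked shut, then take the fingers away. Only press and push: do not grip or lift anything, and leave the loose things round about and on the housing's ledge where they stand.

Things in the scene. Friction and masses are not known exactly. Their poses are not given: they have to be found in the camera images.
- housing: grey fixed housing, foot flange 250 x 260 mm, walls 80 mm high; origin at the bench surface below the centre of its 220 x 190 mm box; x points to the hinge side (far from the robot at yaw 0), y to the side with a ledge 55 mm wide and 64 mm high, z up
- cover (a joint): opening angle (rad) of the blue cover, 235 x 198 x 8 mm; hinge along the housing's y axis at x = +117 mm, 80 mm above the bench. 0 = shut on a hard stop. A spring lifts it to about 0.12 at rest and pushes up at the fastener with about 6 N when shut; unlocked it springs back when let go
- fastener_body (a joint): fastener angle (rad): 0 unlocked (pointer at red dot), grows clockwise from above, 1.571 locked (green dot, hard stop). Stiff (0.12 to 0.4 N m), stays where left; push far from its axis, turning the tool along with it. A tongue below it catches under a ramp on the housing at 0.7 to 0.9 rad if the cover is then at 0.04 or less, and draws the cover shut; with the cover higher it misses or jams
- slot (a point): centre of the slot's floor on the fastener axis, 145 mm from the hinge, 92 mm above the bench when shut, about 17 mm higher at rest. Bright disc, diameter 110, with a slot right across it, 52 wide, 14 deep, black floor; a fixed dark collar (inner diameter 114, outer 128, as high as the disc) closes its ends. Site turns with the disc: y along the slot, yellow pointer at its -y end, z up
- tappet_13_ledge: loose grey steel tappet, 41 mm diameter, 31 mm high, standing on the housing's ledge; origin under its centre; leave it
- valve_spring_5_ledge: loose steel valve spring, 30 mm diameter, 52 mm high, standing on the housing's ledge; origin under its centre; leave it
- oil_bottle: loose oil bottle with black nozzle, 55 mm diameter, 136 mm high, standing on the bench; origin under its centre; leave it
- tappet_bench: loose grey steel tappet, 41 mm diameter, 31 mm high, standing on the bench; origin under its centre; leave it
- spring_bench: loose steel valve spring, 30 mm diameter, 52 mm high, standing on the bench; origin under its centre; leave it
- tape_stack: loose stack of yellow tape rolls, 69 mm diameter, 68 mm high, on the bench; origin under its centre; leave it

How it is judged:
By the outcome, as a careful person would: the job done as asked, in the order asked, and still so for the second after the job is handed in, with the robot touching nothing.
It also fails if it takes over 38 s, if anything falls off the work surface, if the arm or the gripper's body presses on something with over 40 N, if the wrist force passes 120 N, or if a joint passes its speed limit or range.

## Working session

There is one attempt and no reset: what is moved stays moved. The work goes in short steps, Python scripts to look and compute and a shell command to move; the robot and the scene stay as the last step left them, time stands still between calls to the robot, and variables do not carry over. Pictures are saved under pics/ and viewed, at most 10 in all, crops included, and the job is handed in when it is done.

```bash
ls; mkdir -p pics
cat > h.py <<'E'
import numpy as np, cv2
from rig import env
from scipy.spatial.transform import Rotation as R
def cam(n):
    p=env.camera_params(n); return np.array(p["intrinsics"]),R.from_rotvec(np.ravel(p["rvec"])).as_matrix(),np.ravel(p["tvec"])
def px2w(n,u,v,d):
    K,r,t=cam(n); return r.T@(np.linalg.inv(K)@[u,v,1]*d-t)
def cloud(n,D):
    K,r,t=cam(n); v,u=np.mgrid[:D.shape[0],:D.shape[1]]
    P=np.stack([(u-K[0,2])/K[0,0]*D,(v-K[1,2])/K[1,1]*D,D],-1)
    return (P-t)@r
def ray_z(n,u,v,z):
    K,r,t=cam(n); c=-r.T@t; d=r.T@np.linalg.inv(K)@[u,v,1]; return c+d*(z-c[2])/d[2]
def proj(n,p):
    K,r,t=cam(n); q=K@(r@np.asarray(p)+t); return q[:2]/q[2]
E
python3 - <<'E'
from h import *
np.set_printoptions(precision=4,suppress=True)
for n in("scene","top"):
    im,D=env.capture(n); cv2.imwrite(f"pics/{n}0.png",im); np.save(f"pics/{n}0.npy",D)
    K,r,t=cam(n); print(n,-r.T@t,K[0,0],r[2])
    P=cloud(n,D)
    for l in("slot","housing","cover","fastener_body","oil_bottle","tape_stack","tappet_bench","spring_bench","tappet_13_ledge","valve_spring_5_ledge"):
        o=env.pinpoint(l,n)
        for d in o[:2]:
            u,v=d["at"][0]*560,d["at"][1]*420
            print(l,round(d["score"],2),int(u),int(v),P[min(int(v),419),min(int(u),559)])
print(env.get_obs())
E
```

```text
pics
scene [-0.27   -0.5522  0.6292] 418.49569304224946 [ 0.6983  0.528  -0.4833]
slot 0.94 274 189 [0.5763 0.0883 0.1049]
housing 0.8 284 221 [0.5847 0.0611 0.0047]Traceback (most recent call last):
  File "<stdin>", line 8, in <module>
ValueError: it knows: housing, oil_bottle, slot, spring_bench, tape_stack, tappet_13_ledge, tappet_bench, valve_spring_5_ledge
```

Run:
```python
from h import *
np.set_printoptions(precision=4,suppress=True)
ims=[]
for n in("scene","top"):
    im,D=env.capture(n); cv2.imwrite(f"pics/{n}0.png",im); np.save(f"pics/{n}0.npy",D); ims.append(im)
    K,r,t=cam(n); print(n,-r.T@t,K[0,0],r[2])
    P=cloud(n,D)
    for l in("slot","housing","oil_bottle","tape_stack","tappet_bench","spring_bench","tappet_13_ledge","valve_spring_5_ledge"):
        o=env.pinpoint(l,n)
        for d in o[:2]:
            u,v=d["at"][0]*560,d["at"][1]*420
            print(l,round(d["score"],2),int(u),int(v),P[min(int(v),419),min(int(u),559)],ray_z(n,u,v,0.))
print(env.get_obs())
cv2.imwrite("pics/both.png",cv2.resize(np.vstack(ims)[:, :],None,fx=.7,fy=.7))
```

```text
scene [-0.27   -0.5522  0.6292] 418.49569304224946 [ 0.6983  0.528  -0.4833]
slot 0.71 276 191 [0.5645 0.0726 0.1078] [0.7317 0.1978 0.    ]
housing 0.88 284 223 [ 0.4755 -0.0172  0.0786] [0.5826 0.0579 0.    ]
oil_bottle 0.64 145 234 [ 0.0676 -0.0279  0.2633] [0.3108 0.3453 0.    ]
tape_stack 0.81 172 195 [0.4889 0.433  0.0243] [0.5177 0.4684 0.    ]
tappet_bench 0.67 360 289 [ 0.4318 -0.2576  0.0076] [ 0.4408 -0.2545  0.    ]
tappet_bench 0.5 285 222 [0.583  0.0563 0.0038] [0.5868 0.0559 0.    ]
spring_bench 0.48 398 280 [ 0.5033 -0.3174  0.0137] [ 0.5178 -0.3141  0.    ]
tappet_13_ledge 0.4 245 193 [0.5079 0.1377 0.107 ] [0.6628 0.2753 0.    ]
valve_spring_5_ledge 0.52 264 183 [0.5712 0.1196 0.1173] [0.7599 0.2695 0.    ]
top [0.4274 0.046  1.5818] 516.2796560141894 [ 0.0669  0.0008 -0.9978]
housing 0.68 273 189 [0.5829 0.0627 0.1101] [0.5919 0.0639 0.    ]
oil_bottle 0.7 177 277 [0.3245 0.333  0.0857] [0.3159 0.3476 0.    ]
tape_stack 0.55 146 212 [0.5105 0.4337 0.0707] [0.5128 0.4515 0.    ]
tappet_bench 0.44 370 242 [ 0.4386 -0.2308  0.0319] [ 0.4377 -0.2377  0.    ]
tappet_ben
[... 173 characters left out ...]
551 0.1921 0.0973] [0.5623 0.1994 0.    ]
valve_spring_5_ledge 0.72 273 198 [0.557  0.0621 0.111 ] [0.5664 0.0626 0.    ]
valve_spring_5_ledge 0.59 228 197 [0.558  0.1922 0.0972] [0.5638 0.2002 0.    ]
{'t': 1.05, 'joint_pos': array([ 1.1196,  0.3129,  1.4977, -0.    ,  1.331 , -0.2234]), 'joint_velocities': array([-0.0021,  0.0001,  0.0016, -0.0008,  0.0012, -0.0015]), 'joint_torque': array([  0.0002, -41.218 , -25.9896,  -0.0002,   0.0007,   0.    ]), 'ee_pos': array([0.1186, 0.5114, 0.2313]), 'tcp_rot': array([ 0.357 ,  3.1212, -0.    ]), 'contact_force': array([-0.083 ,  0.4271, -0.2604]), 'ft_torque': array([0.0153, 0.0066, 0.0404]), 'grip_force': 0.0, 'finger_gap': 0.08528685721120177}
```

View pics/scene0.png

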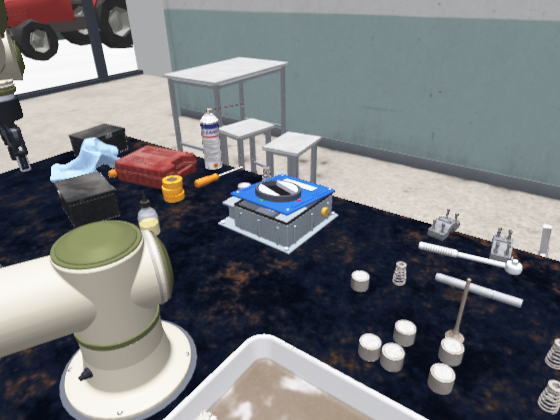

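View pics/top0.png

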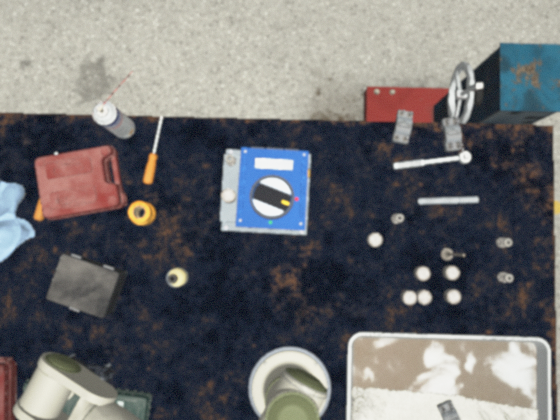

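Run:
```python
from h import *
np.set_printoptions(precision=4,suppress=True)
im=cv2.imread("pics/top0.png");D=np.load("pics/top0.npy");P=cloud("top",D)
c=cv2.resize(im[140:240,212:318],None,fx=7,fy=6,interpolation=cv2.INTER_CUBIC); c=cv2.resize(im[142:242,215:315],(600,600),interpolation=cv2.INTER_CUBIC)
cv2.imwrite("pics/crop0.png",c)
hsv=cv2.cvtColor(im,cv2.COLOR_BGR2HSV); m=np.zeros(im.shape[:2],bool); m[140:242,215:318]=1
def rep(name,k,reg=m):
    k=k&reg; v,u=np.nonzero(k)
    if len(u): print(name,len(u),u.mean(),v.mean(),P[k].mean(0))
    return k
H,S,V=hsv[...,0],hsv[...,1],hsv[...,2]
rep("yellow",(H>18)&(H<35)&(S>120)&(V>120)); rep("red",((H<8)|(H>165))&(S>90)&(V>90)); rep("green",(H>45)&(H<90)&(S>80)&(V>60))
b=rep("blue",(H>100)&(H<130)&(S>150)&(V>100)).astype(np.uint8)
cn=max(cv2.findContours(cv2.morphologyEx(b,cv2.MORPH_CLOSE,np.ones((5,5))),0,2)[0],key=cv2.contourArea)
rect=cv2.minAreaRect(cn);print(rect)
# cover plane fit
Q=P[b>0]; A=np.c_[Q[:,:2],np.ones(len(Q))]
for _ in range(4):
    s=np.linalg.lstsq(A,Q[:,2],rcond=None)[0]; e=np.abs(A@s-Q[:,2]); k=e<2.5*np.median(e)+1e-4; A,Q=A[k],Q[k]
print("plane",s,np.arctan(np.hypot(*s[:2])),np.arctan2(s[1],s[0]),np.median(e))
for p in cv2.boxPoints(rect):
    z=.105
    for _ in range(5):
        w=ray_z("top",*p,z); z=s[:2]@w[:2]+s[2]
    print("corner",p,w)
```

```text
yellow 42 286.4047619047619 200.04761904761904 [0.553  0.0232 0.1054]
red 6 296.0 198.5 [ 0.5575 -0.0038  0.1066]
green 9 270.0 222.0 [0.4879 0.0689 0.118 ]
blue 2714 271.8021370670597 187.70744288872513 [0.5867 0.0661 0.1152]
((272.00518798828125, 187.42138671875), (67.1837158203125, 79.24974060058594), 3.7640342712402344)
plane [-0.1186  0.0025  0.1736] 0.11810772059068785 3.1205745716947106 0.002009624512694985
corner [235.8845 224.7556] [0.4778 0.1654 0.1174]
corner [241.0871 145.6768] [0.71   0.1592 0.0898]
corner [308.1259 150.0872] [ 0.7015 -0.0367  0.0903]
corner [302.9233 229.166 ] [ 0.4698 -0.0249  0.1178]
```

View pics/crop0.png

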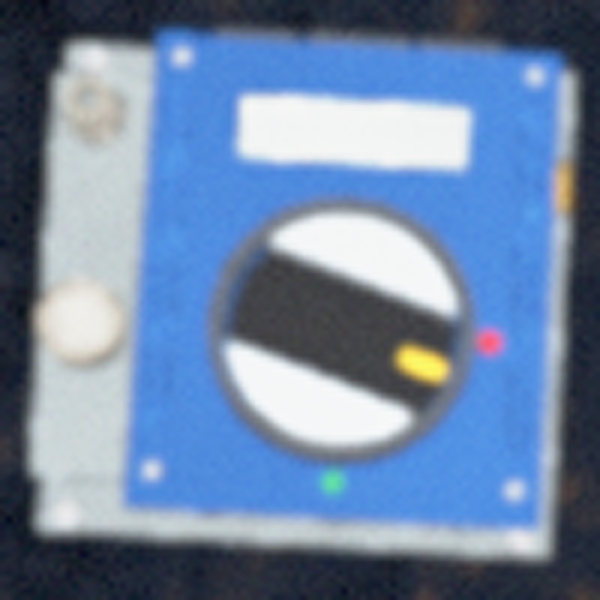

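The top view shows the collar centred at about pixel (272,197). The yellow pointer is at (286,200), red dot (297,199), green dot (270,222). So the pointer already sits roughly 18° past red. I'll refine the centre and the slot direction using the bright disc in both cameras.

```bash
cat >> h.py <<'E'
def disc(n,im,box,c0,th,yaw=np.radians(-2.3)):
    # white disc segments on disc-top plane; plane: through c0 (x,y,z), tilted by th about housing y (far side lower)
    nrm=np.array([np.sin(th)*np.cos(yaw),np.sin(th)*np.sin(yaw),np.cos(th)])
    K,r,t=cam(n); hsv=cv2.cvtColor(im,cv2.COLOR_BGR2HSV); x0,y0,x1,y1=box; s=4
    sub=cv2.resize(hsv[y0:y1,x0:x1],None,fx=s,fy=s,interpolation=cv2.INTER_LINEAR)
    v,u=np.nonzero((sub[...,1]<70)&(sub[...,2]>150))
    u=(u+.5)/s-.5+x0; v=(v+.5)/s-.5+y0
    c=-r.T@t; d=(np.linalg.inv(K)@np.stack([u,v,np.ones(len(u))])).T@r
    w=c+d*(((c0-c)@nrm)/(d@nrm))[:,None]
    k=np.linalg.norm(w-c0,axis=1)<.062; w=w[k]
    m=w.mean(0); k=np.linalg.norm(w-m,axis=1)<.060; w=w[k]; m=w.mean(0)
    ev,E=np.linalg.eigh(np.cov(w[:,:2].T)); a=E[:,0]  # slot dir = small variance
    return m,np.degrees(np.arctan2(a[1],a[0]))%180,len(w)/s/s,np.sqrt(ev)
E
python3 - <<'E'
from h import *
np.set_printoptions(precision=4,suppress=True)
for n,b in(("top",(240,165,305,230)),("scene",(245,170,310,210))):
    im=cv2.imread(f"pics/{n}0.png"); print(n,disc(n,im,b,np.array([.555,.064,.1235]),.118))
    hsv=cv2.cvtColor(im,cv2.COLOR_BGR2HSV); H,S,V=cv2.split(hsv)
    x0,y0,x1,y1=b; M=np.zeros(H.shape,bool);M[y0:y1,x0-5:x1+5]=1
    for l,k in(("y",(H>18)&(H<35)&(S>120)&(V>120)),("red",((H<8)|(H>165))&(S>90)&(V>90)),("green",(H>45)&(H<90)&(S>80)&(V>60))):
        v,u=np.nonzero(k&M)
        if len(u): print(l,len(u),ray_z(n,u.mean(),v.mean(),{"y":.109,"red":.112,"green":.12}[l]))
E
```

```text
top (array([0.5582, 0.0662, 0.1231]), np.float64(64.91505957825235), 654.9375, array([0.025 , 0.0386]))
y 42 [0.5522 0.0236 0.109 ]
red 6 [ 0.557  -0.0036  0.112 ]
green 9 [0.4878 0.0688 0.12  ]
scene (array([0.5587, 0.0588, 0.123 ]), np.float64(69.71379266340196), 302.4375, array([0.0252, 0.0353]))
red 4 [ 0.5482 -0.0108  0.112 ]
green 4 [0.4823 0.0599 0.12  ]
```

```bash
python3 -m jog '[[-40,-25,0,0,0,0,0.26],[-55,-35,0,0,0,0,0.26],[-55,-35,0,0,0,0,0.26],[-55,-35,0,0,0,0,0.26],[-55,-35,0,0,0,0,0.26],[-55,-35,0,0,0,0,0.26],[-55,-35,0,0,0,0,0.26],[-55,-36,0,0,0,0,0.26],[-55,-36,0,0,0,0,0.26],[-46,-10,0,0,0,0,0.26]]'
python3 -m jog '[[0,0,0,0,0,6,0.26],[0,0,0,0,0,5,0.26],[0,0,0,0,0,0,0.26]]'
```

```text
t: 2.3
ee_pos: [0.545, 0.0976, 0.2314]
tcp_rot: [0.361, 3.12, -0.0]
contact_force: [0.7, 1.1, 0.3]
finger_gap: 0.0634
grip_force: 0.0
t: 2.68
ee_pos: [0.5436, 0.1, 0.2312]
tcp_rot: [-0.653, -3.073, 0.0]
contact_force: [0.2, 0.4, 0.4]
finger_gap: 0.0633
grip_force: 0.0
```

```bash
python3 -m jog '[[-12,-14,-0,0,0,0,0.26],[-12.4,-14,20,0,0,0,0.26],[0,0,40,0,0,0,0.26],[0,0,10,0,0,0,0.26],[0,0,0,0,0,0,0.26]]'
python3 - <<'E'
from h import *
im,D=env.capture("scene"); cv2.imwrite("pics/s1.png",cv2.resize(im[120:240,200:360],(800,600),interpolation=cv2.INTER_CUBIC)); np.save("pics/s1.npy",D)
P=cloud("scene",D)
o=env.get_obs(); print(o["ee_pos"],o["contact_force"],proj("scene",o["ee_pos"]))
E
```

```text
t: 3.3
ee_pos: [0.5547, 0.0642, 0.1617]
tcp_rot: [0.654, 3.073, -0.0]
contact_force: [-0.5, 0.9, 0.4]
finger_gap: 0.0633
grip_force: 0.0
[0.55507478 0.06430073 0.16250682] [0.65152674 0.20637193 0.5731661 ] [276.00638957 174.90758738]
```

View pics/s1.png

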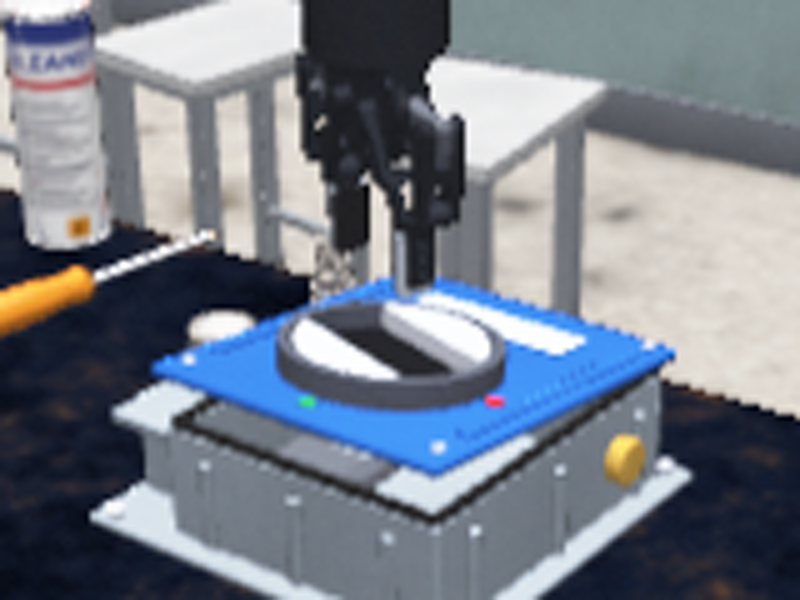

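Run:
```python
from h import *
print(ray_z("scene",277.8,187.6,.123), ray_z("scene",277.8,187.6,.119),proj("scene",[.5565,.0645,.123]),proj("scene",[.5447,.0335,.168]),proj("scene",[.5650,.095,.168]))
im,D=env.capture("top"); 
for s in env.pinpoint("slot","top"): print(s["at"][0]*560,s["at"][1]*420,s["score"])
```

```text
[0.5597919  0.06265138 0.123     ] [0.56634923 0.06750985 0.119     ] [276.54874341 187.87428695] [283.07418807 177.04877937] [269.07714438 169.25900784]
276.416 195.38400000000001 0.67
```

```bash
python3 -m jog '[[0,0,25,0,0,0,0.26],[0,0,20,0,0,0,0.26],[0,0,5,0,0,0,0.26],[0,0,4,0,0,0,0.26],[0,0,0,0,0,0,0.26]]'
```

```text
t: 4.08
ee_pos: [0.5548, 0.0645, 0.1079]
tcp_rot: [0.654, 3.072, 0.0]
contact_force: [0.2, 0.2, 0.9]
finger_gap: 0.0634
grip_force: 0.0
```

```bash
python3 -m jog '[[0,0,4,0,0,0,0.26],[0,0,4,0,0,0,0.26],[0,0,0,0,0,0,0.26]]'
```

```text
t: 4.45
ee_pos: [0.5544, 0.0645, 0.0992]
tcp_rot: [-0.654, -3.072, 0.0]
contact_force: [-1.3, 0.1, 2.4]
finger_gap: 0.0633
grip_force: 0.9
```

```bash
python3 -m jog '[[0,0,4,0,0,0,0.26],[0,0,4,0,0,0,0.26],[0,0,0,0,0,0,0.26]]'
```

```text
t: 4.82
ee_pos: [0.5542, 0.0645, 0.091]
tcp_rot: [-0.654, -3.072, 0.0]
contact_force: [-4.5, 0.1, 4.4]
finger_gap: 0.0633
grip_force: 2.1
```

```bash
python3 -m jog '[[0,0,3,0,0,0,0.26],[0,0,0,0,0,0,0.26]]'
```

```text
t: 5.08
ee_pos: [0.5543, 0.0645, 0.0883]
tcp_rot: [-0.654, -3.072, 0.0]
contact_force: [-3.8, 0.2, 4.6]
finger_gap: 0.0632
grip_force: 2.5
```

```bash
python3 -m jog '[[0,0,2,0,0,0,0.26],[0,0,0,0,0,0,0.26]]'
```

```text
t: 5.32
ee_pos: [0.5544, 0.0644, 0.0865]
tcp_rot: [-0.654, -3.073, 0.0]
contact_force: [-4.9, -0.9, 6.5]
finger_gap: 0.0634
grip_force: 2.9
```

```bash
python3 -m jog '[[0,0,2,0,0,0,0.26],[0,0,0,0,0,0,0.26]]'
```

```text
t: 5.58
ee_pos: [0.5545, 0.0645, 0.086]
tcp_rot: [0.654, 3.072, -0.0]
contact_force: [-9.6, -0.9, 17.6]
finger_gap: 0.0634
grip_force: 9.1
```

```bash
python3 -m jog '[[0,0,0.8,0,0,0,0.26],[0,0,0,0,0,5,0.26],[0,0,0,0,0,5,0.26],[0,0,0,0,0,5,0.26],[0,0,0,0,0,5,0.26],[0,0,0,0,0,5,0.26],[0,0,0,0,0,0,0.26]]'; python3 -c "
from rig import env;print(env.get_obs()['ft_torque'])"
```

```text
t: 6.45
ee_pos: [0.5564, 0.0646, 0.086]
tcp_rot: [1.303, 2.853, 0.004]
contact_force: [-2.3, 2.2, 17.2]
finger_gap: 0.0634
grip_force: 8.7
[-0.03567081  0.57375511 -0.13127363]
```

```bash
python3 -m jog '[[0,0,0,0,0,5,0.26],[0,0,0,0,0,5,0.26],[0,0,0,0,0,5,0.26],[0,0,0,0,0,5,0.26],[0,0,0,0,0,0,0.26]]'
python3 - <<'E'
from h import *
print(env.get_obs()['ft_torque'])
im,D=env.capture("scene"); cv2.imwrite("pics/s2.png",cv2.resize(im[140:240,210:350],(700,500),interpolation=cv2.INTER_CUBIC))
E
```

```text
t: 7.08
ee_pos: [0.5568, 0.0643, 0.086]
tcp_rot: [1.778, 2.583, 0.005]
contact_force: [0.7, 0.5, 16.8]
finger_gap: 0.0633
grip_force: 8.2
[-0.14081878  0.33429978  0.09851063]
```

View pics/s2.png

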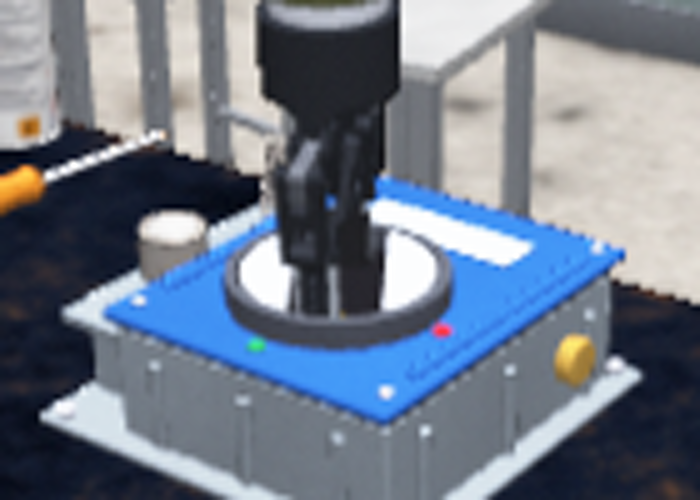

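The cover is seated and the disc is turning. In the picture the slot points toward the camera, with the pointer at about crop (340,315), between the red (442,330) and green (256,345) dots. I'll keep turning.

```bash
python3 -m jog '[[0,0,0,0,0,5,0.26],[0,0,0,0,0,5,0.26],[0,0,0,0,0,5,0.26],[0,0,0,0,0,5,0.26],[0,0,0,0,0,5,0.26],[0,0,0,0,0,5,0.26],[0,0,0,0,0,0,0.26]]'; python3 -c "
from rig import env;print(env.get_obs()['ft_torque'])"
```

```text
t: 8.0
ee_pos: [0.5564, 0.0644, 0.086]
tcp_rot: [2.388, 2.036, 0.007]
contact_force: [-0.8, 0.6, 17.2]
finger_gap: 0.0631
grip_force: 8.8
[0.13067208 0.69395203 0.05970352]
```

```bash
python3 -m jog '[[0,0,0,0,0,4,0.26],[0,0,0,0,0,4,0.26],[0,0,0,0,0,0,0.26]]'; python3 -c "
from rig import env;print(env.get_obs()['ft_torque'])"
```

```text
t: 8.38
ee_pos: [0.5562, 0.0646, 0.0859]
tcp_rot: [2.524, 1.865, 0.007]
contact_force: [-2.6, 0.2, 17.8]
finger_gap: 0.0636
grip_force: 9.1
[ 0.29885575  0.89762469 -0.00150589]
```

```bash
python3 -m jog '[[0,0,0,0,0,4,0.26],[0,0,0,0,0,4,0.26]]'
python3 - <<'E'
from h import *
print(env.get_obs()['ft_torque'])
im,D=env.capture("scene"); im2,_=env.capture("top")
cv2.imwrite("pics/s3.png",np.hstack([cv2.resize(im[160:220,240:310],(420,360),interpolation=cv2.INTER_CUBIC),cv2.resize(im2[170:230,240:300],(360,360),interpolation=cv2.INTER_CUBIC)]))
E
```

```text
t: 8.62
ee_pos: [0.5565, 0.0641, 0.086]
tcp_rot: [2.648, 1.683, 0.007]
contact_force: [4.6, 5.0, 14.9]
finger_gap: 0.0629
grip_force: 14.6
[ 0.9721112  -0.08583668  1.0243029 ]
```

View pics/s3.png

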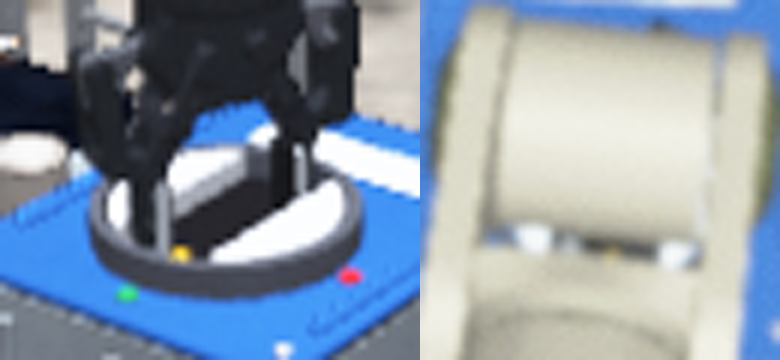

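Torque has risen to 1.0 N·m. The pointer at (180,253) lies close to the line toward the green dot (128,293). I'll push a little further against the stop to make sure.

```bash
python3 -m jog '[[0,0,0,0,0,2,0.26],[0,0,0,0,0,2,0.26],[0,0,0,0,0,0,0.26]]'
python3 - <<'E'
from h import *
o=env.get_obs();print(o['ft_torque'],o["joint_pos"])
E
```

```text
t: 9.1
ee_pos: [0.5577, 0.0657, 0.0861]
tcp_rot: [2.701, 1.596, 0.014]
contact_force: [8.2, 8.0, 13.1]
finger_gap: 0.0632
grip_force: 24.1
[ 1.51437089 -0.6462475   1.66685296] [-0.09218724  0.53850167  1.56870468  0.00214002  1.02481208  0.41041601]
```

```bash
python3 -m jog '[[0,0,0,0,0,-5,0.26],[0,0,0,0,0,-8,0.26],[0,0,0,0,0,-8,0.26],[0,0,-5,0,0,0,0.26],[0,0,-20,0,0,0,0.26],[0,0,-50,0,0,0,0.26],[0,0,-50,0,0,0,0.26],[0,0,-50,0,0,0,0.26]]'
python3 -m jog '[[0,60,0,0,0,0,0.26],[-20,55,0,0,0,0,0.26],[-20,-0,0,0,0,0,0.26]]'
python3 - <<'E'
from h import *
im,D=env.capture("scene"); im2,_=env.capture("top")
cv2.imwrite("pics/s4.png",np.hstack([cv2.resize(im[160:220,240:310],(420,360),interpolation=cv2.INTER_CUBIC),cv2.resize(im2[170:230,240:300],(360,360),interpolation=cv2.INTER_CUBIC)]))
cv2.imwrite("pics/s4f.png",im);cv2.imwrite("pics/t4f.png",im2)
E
```

```text
t: 10.1
ee_pos: [0.5546, 0.0646, 0.2601]
tcp_rot: [2.371, 2.06, 0.002]
contact_force: [0.8, -0.8, -1.1]
finger_gap: 0.0632
grip_force: 0.0
t: 10.48
ee_pos: [0.665, 0.0074, 0.2549]
tcp_rot: [-2.371, -2.058, 0.002]
contact_force: [-0.9, 0.3, -0.7]
finger_gap: 0.063
grip_force: 0.0
```

View pics/s4.png

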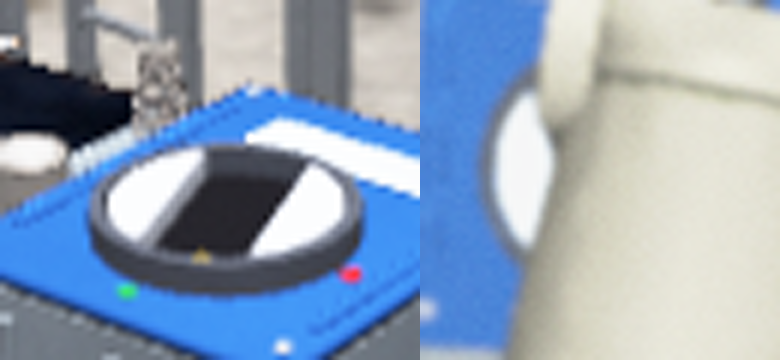

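The slot has swung back: the pointer is at about (203,257), and it was at (180,253) before I withdrew. Turning back while still pressing dragged the disc. The cover is still shut. I'll clear the view, measure, re-enter, turn to the stop, and this time take off the pressure before letting go.

Run:
```python
from h import *
np.set_printoptions(precision=4,suppress=True)
c0=np.array([.555,.064,.106])
im=cv2.imread("pics/s4f.png"); print(disc("scene",im,(245,165,310,215),c0,0.))
# pointer prediction on the floor for slot angles
for a in (30,20,10,0,-2,-10):
    d=np.array([np.cos(np.radians(a)),np.sin(np.radians(a)),0])
    for r in(.035,.042): print(a,r,(proj("scene",np.array([.555,.0645,.092])-r*d)-[240,160])*6, end=" ")
    print()
hsv=cv2.cvtColor(im,cv2.COLOR_BGR2HSV); H,S,V=cv2.split(hsv); M=np.zeros(H.shape,bool); M[195:206,262:285]=1
v,u=np.nonzero((H>15)&(H<38)&(S>80)&(V>80)&M); print((u.mean()-240)*6,(v.mean()-160)*6,len(u), ray_z("scene",u.mean(),v.mean(),.092))
```

```text
(array([0.5562, 0.0641, 0.106 ]), np.float64(16.619957835669908), 324.0, array([0.0251, 0.0386]))
30 0.035 [210.3351 264.5505] 30 0.042 [208.6072 271.9616] 
20 0.035 [197.0705 263.5361] 20 0.042 [192.6089 270.7292] 
10 0.035 [184.5155 261.4393] 10 0.042 [177.4797 268.1855] 
0 0.035 [173.0752 258.3341] 0 0.042 [163.7132 264.4228] 
-2 0.035 [170.9536 257.601 ] -2 0.042 [161.1632 263.5352] 
-10 0.035 [163.111  254.3282] -10 0.042 [151.7477 259.5751] 
201.0 252.0 2 [0.532  0.0576 0.092 ]
```

```bash
python3 -m jog '[[20.5,-58,0,0,0,0,0.26],[20.5,-58,0,0,0,0,0.26],[0,0,30,0,0,-8,0.26],[0,0,30,0,0,-8,0.26],[0,0,30,0,0,-9,0.26],[0,0,0,0,0,0,0.26]]'
```

```text
t: 11.32
ee_pos: [0.552, 0.0665, 0.168]
tcp_rot: [-1.869, -2.522, 0.002]
contact_force: [-0.6, 0.3, 0.4]
finger_gap: 0.0634
grip_force: 0.0
```

```bash
python3 -m jog '[[-3,3,25,0,0,0,0.26],[0,0,30,0,0,0,0.26],[0,0,15,0,0,0,0.26],[0,0,8,0,0,0,0.26],[0,0,0,0,0,0,0.26]]'
```

```text
t: 11.95
ee_pos: [0.5576, 0.0637, 0.0911]
tcp_rot: [1.87, 2.523, 0.001]
contact_force: [0.7, -0.3, -0.8]
finger_gap: 0.0634
grip_force: 0.0
```

```bash
python3 -m jog '[[0,0,2,0,0,0,0.26],[0,0,2,0,0,0,0.26],[0,0,0,0,0,0,0.26]]'
```

```text
t: 12.32
ee_pos: [0.5577, 0.0637, 0.0871]
tcp_rot: [1.869, 2.524, 0.001]
contact_force: [0.3, -0.2, 4.7]
finger_gap: 0.0633
grip_force: 1.9
```

```bash
python3 -m jog '[[0,0,1.2,0,0,0,0.26],[0,0,0,0,0,5,0.26],[0,0,0,0,0,5,0.26],[0,0,0,0,0,5,0.26],[0,0,0,0,0,5,0.26],[0,0,0,0,0,5,0.26],[0,0,0,0,0,5,0.26],[0,0,0,0,0,5,0.26],[0,0,0,0,0,5,0.26],[0,0,0,0,0,0,0.26]]'; python3 -c "
from rig import env;print(env.get_obs()['ft_torque'])"
```

```text
t: 13.58
ee_pos: [0.5583, 0.0637, 0.0862]
tcp_rot: [2.62, 1.731, 0.004]
contact_force: [1.0, 1.3, 5.8]
finger_gap: 0.0631
grip_force: 3.0
[ 0.24702265 -0.11964975 -0.05617653]
```

```bash
python3 -m jog '[[0,0,0,0,0,3,0.26],[0,0,0,0,0,3,0.26],[0,0,0,0,0,0,0.26]]'; python3 -c "
from rig import env;print(env.get_obs()['ft_torque'])"
```

```text
t: 13.95
ee_pos: [0.56, 0.0655, 0.0866]
tcp_rot: [2.703, 1.596, 0.012]
contact_force: [12.9, 12.9, 1.9]
finger_gap: 0.0629
grip_force: 20.8
[ 2.17454384 -1.56974547  1.65861913]
```

```bash
python3 -m jog '[[0,0,0,0,0,2,0.26],[0,0,0,0,0,0,0.26]]'; python3 -c "
from rig import env;print(env.get_obs()['ft_torque'])"
```

```text
t: 14.2
ee_pos: [0.5589, 0.0656, 0.0866]
tcp_rot: [2.728, 1.555, 0.008]
contact_force: [4.9, 11.5, 7.4]
finger_gap: 0.063
grip_force: 50.5
[ 1.7510617  -0.84677058  3.02908538]
```

```bash
python3 -m jog '[[0,0,-1,0,0,-4,0.26],[0,0,-2,0,0,-3,0.26],[0,0,-1,0,0,-3,0.26],[0,0,-20,0,0,0,0.26],[0,0,-40,0,0,0,0.26],[0,0,-60,0,0,0,0.26],[0,0,-60,0,0,0,0.26],[-60,0,-0,0,0,0,0.26],[-60,0,-0,0,0,0,0.26],[-60,-0,0,0,0,0,0.26]]'
python3 -m jog '[[-60,0,0,0,0,0,0.26],[-60,0,0,0,0,0,0.26],[-40,0,0,0,0,0,0.26],[0,0,0,0,0,0,0.26]]'
python3 - <<'E'
from h import *
np.set_printoptions(precision=4,suppress=True)
im,D=env.capture("scene"); im2,_=env.capture("top")
cv2.imwrite("pics/s5.png",np.hstack([cv2.resize(im[150:230,230:320],(405,360),interpolation=cv2.INTER_CUBIC),cv2.resize(im2[150:230,225:305],(360,360),interpolation=cv2.INTER_CUBIC)]))
c0=np.array([.555,.064,.106])
print(disc("scene",im,(245,165,310,215),c0,0.),disc("top",im2,(240,165,305,230),c0,0.))
E
```

```text
t: 15.45
ee_pos: [0.4918, -0.1058, 0.2692]
tcp_rot: [2.589, 1.779, -0.0]
contact_force: [0.9, -1.3, -0.2]
finger_gap: 0.0632
grip_force: 0.0
t: 15.95
ee_pos: [0.4343, -0.2555, 0.2689]
tcp_rot: [-2.593, -1.773, 0.001]
contact_force: [0.2, 0.5, -0.6]
finger_gap: 0.0632
grip_force: 0.0
(array([0.5554, 0.0656, 0.106 ]), np.float64(176.7383942970319), 378.1875, array([0.0251, 0.0369])) (array([0.5568, 0.0646, 0.106 ]), np.float64(178.85113166860384), 681.6875, array([0.0252, 0.0397]))
```

View pics/s5.png

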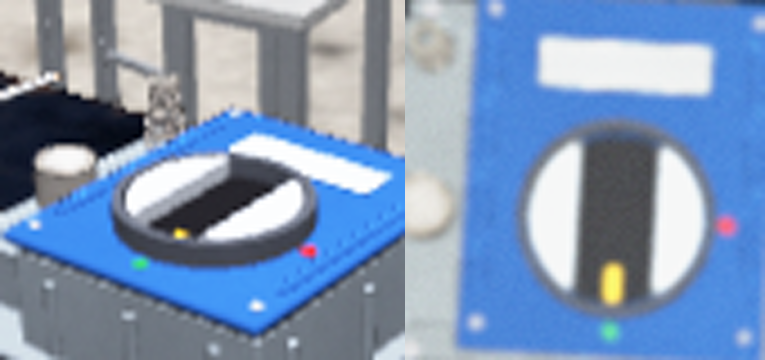

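The cover lies flat. In the top view the pointer (612,283) lines up with the green dot (610,331), and the measured slot angle is about -2°, matching the housing's yaw. The tappet and spring still stand on the ledge.

```bash
python3 -c "
from rig import env;print(env.hand_in())"
```

```text
the job is handed in; nothing more can be done
None
```

The cover is pressed shut and locked with the pointer on the green dot, the fingers are clear, and the job is handed in (about 16 s); it took two turns, because my first withdrawal dragged the fastener back about 18° with the cover staying shut.

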